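# Fit a receiver into a wall enclosure and latch its hatch

### The arm

A 6-joint arm with a two-finger parallel gripper is mounted at the origin on the work surface. World frame = base frame: x ahead of the robot, y to its left, z up, the work surface at z = 0. Lengths are in mm, angles in degrees, forces in N, time in s.
With the tool pointing down it reaches from about 300 to 850 mm from the base axis. Payload 4.2 kg.
Tool frame: the origin (TCP) lies on the centre line of the jaws, within the pads' length; the fingertips stand 14 mm ahead of it and the grasp point (between the pads) lies 5 mm behind it; z points along the fingers, y is the direction in which the jaws open and shut (so a half turn about z gives the same grasp; the last joint's range is limited). The gripper opens to 91 mm and grips with 3 to 60 N. Pads are 32 mm wide; open, the fingers measure 118 mm over their backs; the gripper's body (76 mm by 178 mm) begins 60 mm behind the grasp point.
Start: joints at [75.688, 18.312, 89.639, -0, 72.044, -1.146], TCP at [130.976, 559.899, 227.976] pointing down, gripper open.
Joint ranges: [-177.97, 177.97], [-48.28, 115.42], [12.27, 149.76], [-77.06, 257.06], [2.81, 150.46], [-146.56, 146.56]. Speed limits (degrees/s): [147.25, 147.25, 180, 180, 180, 180].

### API

Orientations are given as [roll, pitch, yaw] about the fixed x, y, z axes, in that order (R = Rz(yaw) Ry(pitch) Rx(roll)).
In Python, from workcell import env gives the robot as it stands.
- The arm moves only by the tool play_rows, never from a script. Its argument "increments" is a list of rows, each a list of 5 numbers: the shift along the world's x, y, z in mm, then the turn about the world's z in degrees, then the closure, from 0 (fully open) to 1 (shut). In form: [[x, y, z, yaw, fingers], ...]. A call has 1 to 20 rows; each row shifts and turns the commanded pose from where the row before left it; what a row does not reach is not made up. A row lasts 1/8 s, in which the tool goes at most 62.5 mm and 10.7 degrees, less where a joint would pass 70% of its speed; a pose out of reach is approached as far as the arm can. A call is refused whole if a number of a shift passes 62.5 or a number of a turn 10.7, either way. A call with a gripper value outside its range is refused whole. The fingers move at their own pace and stop on an object; "newtons" is the grip in N (left out, the last holds). Time passes only in rows, so rows that do not move let the fingers close. It gives the time, the measured TCP pose, the force and the opening at its end, in the units of the state.
- env.state(): the state, without advancing time (a new reading comes with each control period).
- env.grab_frame(name): name is "scene" or "top" or "wrist"; returns the picture (384x512x3 uint8, red, green, blue); there is no depth.
- env.calibration(name): a dict with "fx", "fy", "cx", "cy" (pixels), "R" (3x3) and "t" (3): a world point X has camera coordinates R X + t; the wrist camera has in their place "hand_eye" (4x4, takes a point from camera to tool coordinates, whose origin is the TCP and whose axes are the flange's). Camera axes: x right, y down, z forward; pixel columns grow to the right and rows downward; lengths in mm; the calibration is good to about 2 mm. The wrist camera is an equidistant fisheye: a pixel r from the principal point sees the ray r / f radians off the axis. A picture is of the moment at which its call begins: read the wrist's pose just before it. calibration takes no time and is no camera call.
- env.job_done(): hands the job in, once; it reports no verdict.
The state is a dict: "time_s": time; "qpos": joint angles; "qvel": joint speeds; "effort": joint torques, N m; "ee_pos": TCP position; "ee_rot": TCP orientation; "force": force on the tool from outside, world axes, zero at the start; "torque": the same for the moment, N m; "gripper_width": finger opening in mm.
Only numpy, scipy, OpenCV 4.12 (cv2) and the standard library are available. Lean on these libraries where they do the work, as an engineer would, in place of code of your own. Each camera call takes 0.05 s, during which the arm holds its last target.

### The job

The grey enclosure lying on the bench is shut: turn the wing knob on its hatch anticlockwise until the wing points straight at the hinges, and swing the hatch wide open so that it stands about upright. Lay the long black receiver flat, right way up, on the enclosure's floor, then swing the hatch fully shut and turn the wing knob clockwise, all the way, so that its hidden tongue sits behind the frame edge and the hatch is locked. Leave the other things on the bench where they are and let go of everything at the end.

Things in the scene. Friction and masses are not known exactly. Their poses are not given: they have to be found in the camera images.
- enclosure: Grey painted steel box lying on its back, fixed. Outside 220 mm (its x) by 200 mm (its y) by 75 mm high; walls and floor 4 mm thick; open on top under the hatch. Origin at the centre of its underside, z up. Its x axis points from the front edge (by the wing knob, towards the robot) to the hinge edge, give or take a yaw of 0.3 rad.
- lip_mid (a point): Middle of the inner edge of the front frame lip, at rim height (x -80, y 0, z 75 mm in the enclosure's frame). The lip is 4 mm thick and runs along the whole front edge, so the clear opening goes from x = -80 to +106 mm and y = -96 to +96 mm. The tongue locks under this lip.
- floor_mid (a point): Middle of the enclosure's inner floor (x 0, y 0, z 4 mm in the enclosure's frame), where the receiver is to lie. Anywhere on the floor will do, any yaw.
- hatch_hinge (a point): Middle of the hatch's hinge line, which is parallel to the enclosure's y axis at x = +110, z = 75 mm in its frame. The hatch is a flat grey panel 224 x 204 x 5 mm, its outer face 6 mm above the hinge line when shut.
- hatch (a joint): Hatch angle, rad: 0 shut, 1.57 upright, stop at 1.65. The front edge swings up and over, away from the robot. Stiff hinge: it stays at any angle it is left at; up to 7 N at the knob moves it. Tongue behind the lip: it cannot rise; tongue turned out: it cannot be shut. The wing knob is its only handle, for pulling it up and for bringing it down.
- wing_grip (a point): Point on the wing knob's axis at grip height: 30 mm above the hatch's outer face (36 mm above the hinge plane), 165 mm from the hinge line, on the hatch's middle line. The knob is a black wing: a flat plate 64 mm long (point x), 12 mm thick (point y), standing 7 to 45 mm off the face (point z) on a steel flange 38 mm across, 7 mm high. The frame turns with the knob.
- wing (a joint): Knob angle, rad, stops at 0 and 1.57, growing clockwise seen onto the hatch's outer face. 0: wing points at the hinges, tongue sideways, hatch free (so below 0.35); a pinch across the wing can then stay vertical while the hatch swings, the wing pivoting in the fingers. 1.57: wing parallel to the front edge, tongue behind the lip, locked. Stays where left; turns with 0.1 N m.
- tongue_tip (a point): Tip of the hidden steel tongue under the hatch: 42 mm from the knob's axis, at right angles to the wing, 4 mm thick, its underside 11 mm below the hinge plane.
- receiver_mid (a point): Centre (half-way up) of the matte black receiver, a plain long box 50 mm (its x) by 130 mm (its y) by 42 mm high (its z, up), about 0.3 kg, small ribs on top. Loose on the bench left or right of the enclosure, in one of three places that it shares with the multiswitch and the fuse jar. The only long narrow black box.
- multiswitch: Bystander: bare aluminium box 80 x 100 x 28 mm with four brass connectors on one side; origin at the centre of its underside.
- fuse_jar: Bystander: blue glass jar with steel lid, 72 mm across, 95 mm high; origin at the centre of its underside.
- standoff_a: Bystander: upright round steel standoff 30 mm across, 85 mm high; origin at the centre of its underside.
- standoff_b: Bystander: a second steel standoff like standoff_a.
- lnb: Bystander: white plastic dish feed head 55 x 135 x 45 mm; origin under the centre of its body.
- screwdriver: Bystander: screwdriver 200 mm long lying on the bench at the left.
Mind the look-alikes: they are no part of the job. Several things look just like the part that bears receiver_mid: the one meant starts farthest from the robot's base.

How it is judged (in metres and radians):
On the way, in this order (a step that is already met when the one before it is completed fails the run):
1. the wing knob is turned free (within 0.3 rad of pointing at the hinges) (value of joint wing below 0.3 rad), for 0.1 s.
2. the hatch is swung wide open (more than 1.15 rad) (value of joint hatch above 1.15 rad), for 0.2 s.
3. the receiver lies flat, right way up, on the enclosure's floor (x of receiver_mid in the frame of enclosure between -0.095 and 0.095 m and y of receiver_mid in the frame of enclosure between -0.085 and 0.085 m and z of receiver_mid in the frame of enclosure below 0.032 m and angle between receiver_mid's own z axis and vertical below 0.12 rad and contact force between receiver and the fingers below 0.1 N), for 0.2 s.
4. the hatch is swung fully shut (value of joint hatch below 0.03 rad), for 0.1 s.
5. the wing knob is turned to lock, tongue behind the frame lip (value of joint wing above 1.3 rad and value of joint hatch below 0.03 rad), for 0.1 s.
At the end, for the whole second after the job is handed in: The receiver lies at rest, flat and right way up (within 0.12 rad), on the enclosure's floor; the hatch is shut (within 0.03 rad) and the wing knob is turned to lock (beyond 1.3 rad of 1.57), with everything released (all of step 5 and x of receiver_mid in the frame of enclosure between -0.095 and 0.095 m and y of receiver_mid in the frame of enclosure between -0.085 and 0.085 m and z of receiver_mid in the frame of enclosure below 0.032 m and angle between receiver_mid's own z axis and vertical below 0.12 rad and linear speed of receiver below 0.02 m/s); the robot touches nothing.
It fails at once if a bystander (multiswitch, fuse jar, standoff, feed head or screwdriver) is moved by more than 40 mm (distance of any of multiswitch, fuse_jar, standoff_a, standoff_b, lnb, screwdriver from where it was at the start of the episode above 0.04 m).
It also fails if it takes over 72 s, if anything falls off the work surface, if the arm or the gripper's body presses on something with over 40 N, if the wrist force passes 120 N, or if a joint passes its speed limit or range.

## Working session

There is one attempt and no reset: what is moved stays moved. The work goes in short steps, Python scripts to look and compute and a tool call to move; the robot and the scene stay as the last step left them, time stands still between calls to the robot, and variables do not carry over. Pictures are saved under pics/ and viewed, and the job is handed in when it is done.

Besides the shell and the picture viewer there is one more tool, called after ">>>" as name(argument=value, ...) on one line, values as JSON. play_rows: Moves the arm, as the interface text tells. Its arguments: {"type":"object","properties":{"increments":{"type":"array"},"newtons":{"type":"number"}},"required":["increments"]}

```bash
mkdir -p pics; ls; cat > h.py <<'E'
import numpy as np, cv2
from workcell import env
def snap(n,f):
    im=env.grab_frame(n); cv2.imwrite('pics/'+f,im[:,:,::-1]); return im
def proj(n,X):
    c=env.calibration(n); X=np.atleast_2d(X); p=X@np.array(c['R']).T+np.array(c['t'])
    return np.c_[c['fx']*p[:,0]/p[:,2]+c['cx'],c['fy']*p[:,1]/p[:,2]+c['cy']]
def ray(n,uv,z):
    c=env.calibration(n);R=np.array(c['R']);t=np.array(c['t'])
    uv=np.atleast_2d(uv).astype(float)
    d=np.c_[(uv[:,0]-c['cx'])/c['fx'],(uv[:,1]-c['cy'])/c['fy'],np.ones(len(uv))]@R
    o=-R.T@t
    return o+d*((np.asarray(z)-o[2])/d[:,2])[:,None]
E
python3 - <<'E'
from h import *
for n in ['scene','top','wrist']: snap(n,n+'0.png'); print(n,env.calibration(n))
print(env.state())
E
```

```text
pics
scene {'fx': 369.33461535643704, 'fy': 369.33461535643704, 'cx': 253.40490713619963, 'cy': 198.88103191786325, 'R': array([[ 0.74218651,  0.67018967, -0.00223465],
       [ 0.55830098, -0.62011559, -0.55114124],
       [-0.3707549 ,  0.40780198, -0.83440898]]), 't': array([-359.47749164, -197.83173806, 1244.33241679])}
top {'fx': 465.2130525646407, 'fy': 465.2130525646407, 'cx': 250.6745295613037, 'cy': 193.65276280860363, 'R': array([[ 0.01338339, -0.9995885 ,  0.02537159],
       [-0.99653834, -0.01541607, -0.08169259],
       [ 0.0820501 , -0.02419044, -0.99633458]]), 't': array([   8.5940789,  504.7127318, 1335.2981778])}
wrist {'fx': 297.3186396354542, 'fy': 297.3186396354542, 'cx': 259.87498555278637, 'cy': 193.42632795991486, 'hand_eye': array([[ 2.66950838e-04, -9.71514275e-01, -2.36980892e-01,
         6.55295258e+01],
       [ 9.99999958e-01,  2.32036722e-04,  1.75220200e-04,
        -1.72227063e-01],
       [-1.15240656e-04, -2.36980929e-01,  9.71514295e-01,
        -1.57544088e+02],
       [ 0.00000000e+00,  0.00000000e+00,  0.00000000e+00,
         1.00000000e+00]])}
{'time_s': 0.15, 'qpos': array([ 7.56870609e+01,  1.83437388e+01,  8.96870226e+01, -1.53390614e-03,
        7.20431133e+01, -1.14282519e+00]), 'qvel': array([-0.04376308, -0.10985836, -0.08767566, -0.165516  ,  0.00428235,
        0.11951788]), 'effort': array([-1.07206812e-03, -4.12774801e+01, -2.32154900e+01,  7.26596662e-02,
        4.33756365e-02, -9.70044721e-05]), 'ee_pos': array([130.90541649, 559.56281724, 227.3308163 ]), 'ee_rot': array([-1.79926111e+02, -1.51230599e-05,  1.66830360e+02]), 'force': array([0.30044684, 0.60759707, 0.22183363]), 'torque': array([-0.01338685,  0.05179924,  0.0126936 ]), 'gripper_width': 91.61428426945275}
```

View pics/scene0.png

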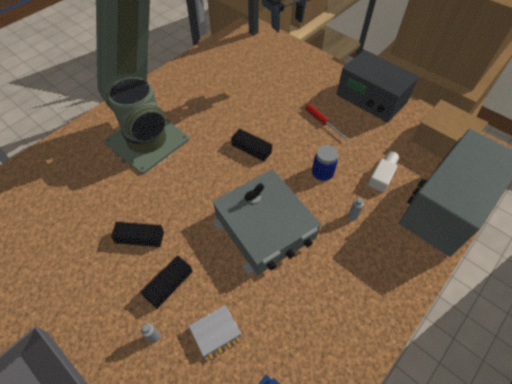

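View pics/top0.png

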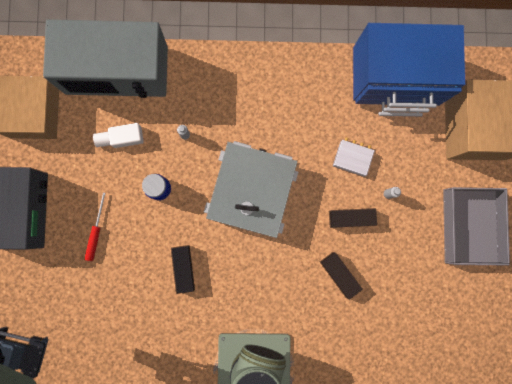

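View pics/wrist0.png

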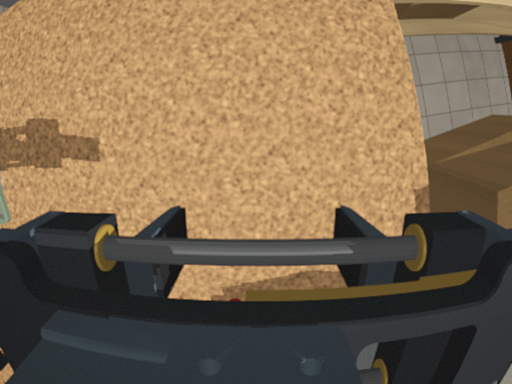

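```bash
python3 - <<'E'
from h import *
im=cv2.imread('pics/top0.png')
cv2.imwrite('pics/crop_enc.png',cv2.resize(im[130:250,195:310],None,fx=5,fy=5,interpolation=cv2.INTER_CUBIC))
cv2.imwrite('pics/crop_rec.png',cv2.resize(im[190:310,310:420],None,fx=5,fy=5,interpolation=cv2.INTER_CUBIC))
c=ray('top',[[183,269],[341,275],[353,218]],42); print(c,np.hypot(c[:,0],c[:,1]))
print(ray('top',[[237,143],[296,157],[275,235],[208,209]],81))
print(ray('top',[[246,208]],111+15), proj('top',[[0,0,0]]))
E
```

```text
[[ 286.62299948  204.43990469   42.        ]
 [ 274.83949528 -243.41974689   42.        ]
 [ 437.16446507 -278.47545521   42.        ]] [352.06308875 367.13746927 518.32552385]
[[ 641.60942566   57.6439654    81.        ]
 [ 604.8266953  -108.62651478   81.        ]
 [ 385.79535012  -51.53051492   81.        ]
 [ 455.07691106  135.00623316   81.        ]]
[[457.08929899  30.44612495 126.        ]] [[253.66867555 369.49285196]]
```

View pics/crop_enc.png

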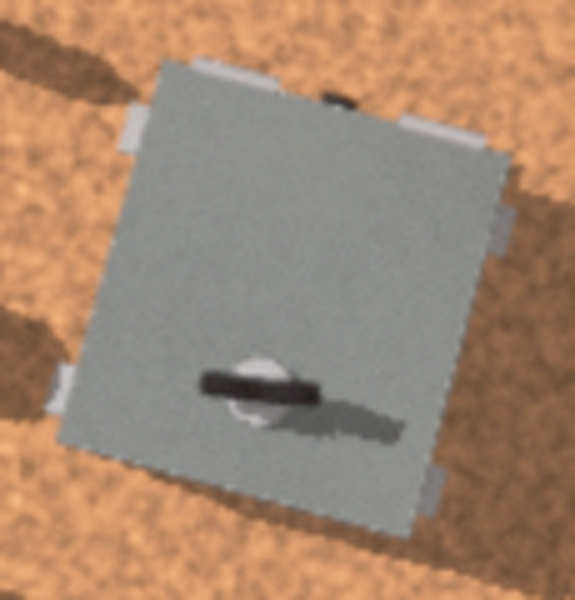

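View pics/crop_rec.png

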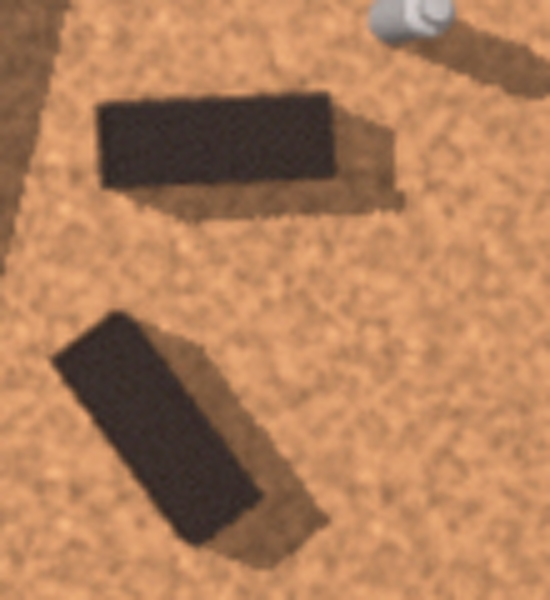

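```bash
python3 - <<'E'
from h import *
f=lambda a,o:(np.array(a)+.5)/5-.5+np.array(o)
C=ray('top',f([[165,60],[510,152],[410,538],[60,440]],(195,130)),81); print(C)
print([np.linalg.norm(C[i]-C[(i+1)%4]) for i in range(4)])
# fit hatch rect: hatch outline in enclosure frame: x from 110-? 
from scipy.optimize import least_squares
uv=f([[165,60],[510,152],[410,538],[60,440]],(195,130))
# hatch 224 long: assume from hinge x=+112 to -112
loc=np.array([[112,102,81],[112,-102,81],[-112,-102,81],[-112,102,81]])
def T(p,l):
    c,s=np.cos(p[2]),np.sin(p[2]); l=np.atleast_2d(l)
    return np.c_[p[0]+c*l[:,0]-s*l[:,1],p[1]+s*l[:,0]+c*l[:,1],l[:,2]]
r=least_squares(lambda p:(proj('top',T(p,loc))-uv).ravel(),[510,0,-.2])
print(r.x,np.degrees(r.x[2]),r.fun)
kn=T(r.x,[[-55,0,75+36],[-55,0,88]]);print('knob',kn, (proj('top',kn)-[195,130]+.5)*5-.5)
w=ray('top',f([[200,380],[320,391]],(195,130)),126);print('wing',w,w.mean(0),np.degrees(np.arctan2(*(w[1]-w[0])[1::-1])))
uvr=f([[97,104],[330,93],[335,178],[104,188]],(310,190))
l2=np.array([[25,65,42],[25,-65,42],[-25,-65,42],[-25,65,42]])
q=least_squares(lambda p:(proj('top',T(p,l2))-uvr).ravel(),[437,-278,0]);print('rec',q.x,np.degrees(q.x[2]),q.fun)
for n in [(183,269),(341,275)]: pass
im=cv2.imread('pics/scene0.png')
cv2.imwrite('pics/crop_s.png',cv2.resize(im[160:310,100:330],None,fx=3.4,fy=3.4,interpolation=cv2.INTER_CUBIC))
print('scene proj hatch',(proj('scene',T(r.x,loc))-[100,160])*3.4,'rec',(proj('scene',T(q.x,l2))-[100,160])*3.4,'knob',(proj('scene',kn)-[100,160])*3.4)
E
```

```text
[[ 645.10447814   84.06976498   81.        ]
 [ 596.34939716 -110.36164626   81.        ]
 [ 379.79112685  -56.0193815    81.        ]
 [ 431.22484925  138.37335208   81.        ]]
[np.float64(200.45107033522086), np.float64(223.27240352873793), np.float64(201.0819799698305), np.float64(220.6657545433711)]
[ 5.13155421e+02  1.39981206e+01 -2.49529392e-01] -14.296981000752767 [-0.38521077 -0.63018547  0.76005268 -0.03932948  0.41929728  0.13461533
 -0.78028513  0.50009969]
knob [[459.85883994  27.58025809 111.        ]
 [459.85883994  27.58025809  88.        ]] [[261.93011224 388.3859441 ]
 [261.20250677 390.57282007]]
wing [[463.07498436  61.07624501 126.        ]
 [458.12205143  -3.330728   126.        ]] [460.5985179   28.87275851 126.        ] -94.39742338059828
rec [ 4.37914422e+02 -2.78274145e+02  5.93961164e-02] 3.403146790960199 [ 0.92073386 -0.34046976 -0.83244361 -0.16195042 -0.65822777  0.21724898
  0.56283131  0.29404681]
scene proj hatch [[751.01357364 217.30491788]
 [532.14648236 353.48887627]
 [377.2844552  138.17957579]
 [584.0929097   27.46114395]] rec [[309.47498694 351.91214372]
 [182.53675777 484.27694198]
 [135.33538189 441.86839491]
 [262.72477812 314.3024648 ]] knob [[521.65195879 107.68503177]
 [521.71432815 123.88462998]]
```

View pics/crop_s.png

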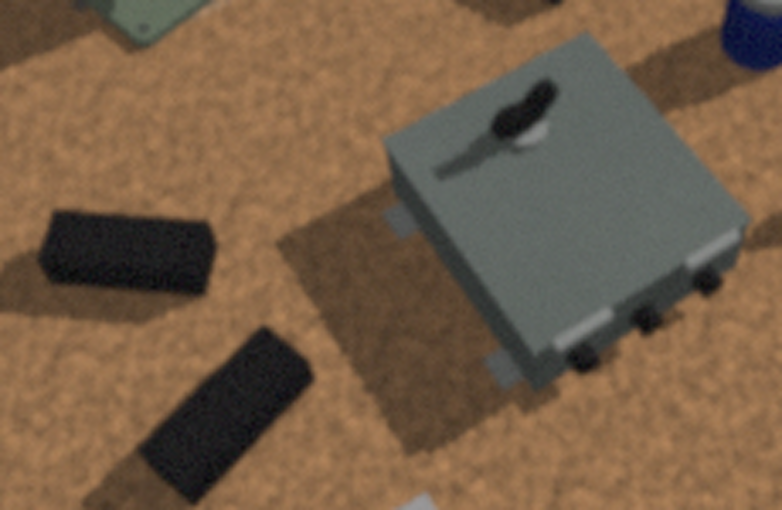

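>>> play_rows(increments=[[27.4, -44.3, 0, -6.77, 0], [27.4, -44.3, 0, -6.77, 0], [27.4, -44.3, 0, -6.77, 0], [27.4, -44.3, 0, -6.77, 0], [27.4, -44.3, 0, -6.77, 0], [27.4, -44.3, 0, -6.77, 0], [27.4, -44.3, 0, -6.77, 0], [27.4, -44.3, 0, -6.77, 0], [27.4, -44.3, 0, -6.77, 0], [27.4, -44.3, 0, -6.77, 0], [27.4, -44.3, 0, -6.77, 0], [27.4, -44.3, 0, -6.77, 0], [0, 0, 0, 0, 0], [0, 0, 0, 0, 0]], newtons=25)

```text
time_s: 1.9
ee_pos: [459.1, 28.6, 227.6]
ee_rot: [-179.9, -0.0, 85.6]
force: [0.1, 0.3, 0.6]
gripper_width: 91.6
```

```bash
cat >> h.py <<'E'
from scipy.spatial.transform import Rotation as Ro
def wproj(X,s):
    c=env.calibration('wrist'); H=np.array(c['hand_eye'])
    Rt=Ro.from_euler('xyz',s['ee_rot'],degrees=True).as_matrix()
    p=(np.atleast_2d(X)-s['ee_pos'])@Rt; p=(p-H[:3,3])@H[:3,:3]
    rr=np.hypot(p[:,0],p[:,1]); th=np.arctan2(rr,p[:,2]); k=c['fx']*th/rr
    return np.c_[c['cx']+k*p[:,0],c['cy']+k*p[:,1]]
def wray(uv,z,s):
    c=env.calibration('wrist'); H=np.array(c['hand_eye'])
    Rt=Ro.from_euler('xyz',s['ee_rot'],degrees=True).as_matrix()
    uv=np.atleast_2d(uv).astype(float)-[c['cx'],c['cy']]; r=np.hypot(*uv.T); th=r/c['fx']
    d=np.c_[uv*(np.sin(th)/r)[:,None],np.cos(th)]@H[:3,:3].T@Rt.T
    o=Rt@H[:3,3]+s['ee_pos']
    return o+d*((np.asarray(z)-o[2])/d[:,2])[:,None]
E
python3 - <<'E'
from h import *
s=env.state();print(s['time_s'],s['ee_pos'],s['ee_rot'],s['qpos'])
snap('wrist','w1.png')
a=np.radians(-94.4)
print(wproj([[460,28,111],[460+32*np.cos(a),28+32*np.sin(a),126],[460-32*np.cos(a),28-32*np.sin(a),126],[380,-56,81],[431,138,81]],s))
E
```

```text
1.9 [459.14450835  28.56423797 227.59316226] [-1.79921790e+02 -2.29591637e-02  8.55992124e+01] [2.10529264e+00 7.96072242e+00 1.03670140e+02 3.40549733e-02
 6.84442458e+01 6.49353181e+00]
[[260.15807133 193.17474599]
 [260.14376728 230.41687766]
 [260.17833823 161.75406714]
 [196.72238378 262.58862314]
 [223.3376193   83.18338363]]
```

View pics/w1.png

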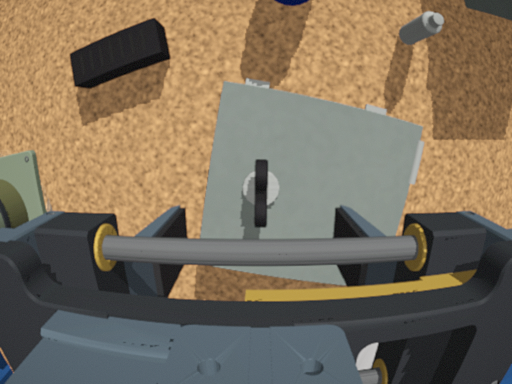

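>>> play_rows(increments=[[1.5, 1, -20, 0, 0], [0, 0, -30, 0, 0], [0, 0, -30, 0, 0], [0, 0, -25, 0, 0], [0, 0, -13.5, 0, 0], [0, 0, 0, 0, 1], [0, 0, 0, 0, 1], [0, 0, 0, 0, 1], [0, 0, 0, 0, 1], [0, 0, 0, 0, 1], [0, 0, 0, 0, 1], [0, 0, 0, 0, 1]], newtons=25)

```text
time_s: 3.45
ee_pos: [461.3, 29.3, 109.5]
ee_rot: [180.0, -0.0, 85.6]
force: [0.1, -0.5, -0.2]
gripper_width: 23.8
```

>>> play_rows(increments=[[0, 0, 0, 0, 1], [0, 0, 0, 0, 1], [0, 0, 0, 0, 1], [0, 0, 0, 0, 1]])

```text
time_s: 3.95
ee_pos: [459.9, 29.3, 109.3]
ee_rot: [-179.8, 0.0, 85.6]
force: [-5.7, 1.2, 3.5]
gripper_width: 12.0
```

>>> play_rows(increments=[[-1, 0, 0, 0, 1], [0, 0, 0, 8, 1], [0, 0, 0, 8, 1], [0, 0, 0, 8, 1], [0, 0, 0, 8, 1], [0, 0, 0, 8, 1], [0, 0, 0, 8, 1], [0, 0, 0, 8, 1], [0, 0, 0, 8, 1], [0, 0, 0, 8, 1], [0, 0, 0, 8, 1], [0, 0, 0, 0, 1]])

```text
time_s: 5.45
ee_pos: [458.8, 28.6, 109.3]
ee_rot: [-179.9, -0.2, 165.6]
force: [-7.3, -3.0, 3.8]
gripper_width: 11.9
```

```bash
python3 - <<'E'
from h import *
s=env.state();print(s['time_s'],s['ee_pos'],s['ee_rot'],s['force'],s['torque'],s['gripper_width'])
im=snap('wrist','w2.png')
E
```

```text
5.45 [458.77837067  28.5544574  109.29790079] [-1.79883768e+02 -1.58580241e-01  1.65624641e+02] [-7.25055886 -2.98684896  3.76512885] [-0.43440003  1.03391598 -0.16477576] 11.858085345794636
```

View pics/w2.png

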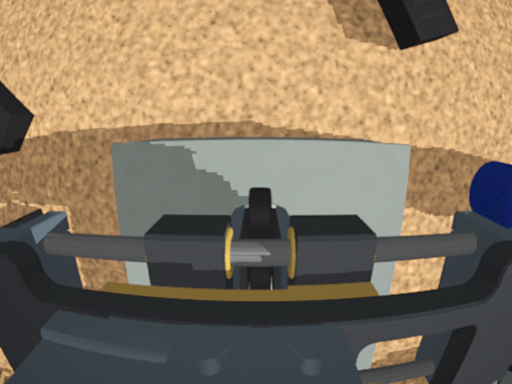

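```bash
python3 - <<'E'
import numpy as np
r=np.hypot(165,39.3);p0=np.degrees(np.arctan2(39.3,165));yaw=np.radians(-14.3)
ths=np.r_[np.arange(0,10,2),np.arange(10,79,4),80]
print(ths,len(ths))
pt=[]
for t in ths:
    a=np.radians(p0+t); d=-r*np.cos(a); pt.append([d*np.cos(yaw),d*np.sin(yaw),r*np.sin(a)])
pt=np.array(pt); D=np.diff(np.round(pt,1),axis=0)
print([[round(float(v),1) for v in x]+[0,1] for x in D])
E
```

```text
[ 0  2  4  6  8 10 14 18 22 26 30 34 38 42 46 50 54 58 62 66 70 74 78 80] 24
[[1.4, -0.4, 5.7, 0, 1], [1.7, -0.4, 5.7, 0, 1], [1.8, -0.5, 5.6, 0, 1], [2.0, -0.5, 5.6, 0, 1], [2.2, -0.5, 5.5, 0, 1], [4.9, -1.3, 10.6, 0, 1], [5.6, -1.4, 10.4, 0, 1], [6.3, -1.6, 9.8, 0, 1], [7.0, -1.8, 9.5, 0, 1], [7.6, -2.0, 8.8, 0, 1], [8.1, -2.0, 8.3, 0, 1], [8.8, -2.3, 7.8, 0, 1], [9.2, -2.3, 7.0, 0, 1], [9.6, -2.5, 6.4, 0, 1], [10.1, -2.5, 5.7, 0, 1], [10.4, -2.7, 4.9, 0, 1], [10.8, -2.7, 4.2, 0, 1], [11.0, -2.8, 3.3, 0, 1], [11.2, -2.9, 2.6, 0, 1], [11.3, -2.9, 1.8, 0, 1], [11.4, -2.9, 0.9, 0, 1], [11.5, -2.9, 0.2, 0, 1], [5.7, -1.5, -0.3, 0, 1]]
```

>>> play_rows(increments=[[1.4, -0.4, 5.7, 0, 1], [1.7, -0.4, 5.7, 0, 1], [1.8, -0.5, 5.6, 0, 1], [2.0, -0.5, 5.6, 0, 1], [2.2, -0.5, 5.5, 0, 1], [0, 0, 0, 0, 1]])

```text
time_s: 6.25
ee_pos: [467.4, 26.4, 137.0]
ee_rot: [-179.9, -0.3, 165.6]
force: [-6.2, -4.0, -2.5]
gripper_width: 11.5
```

```bash
python3 - <<'E'
from h import *
snap('scene','s2.png')
E
```

```text
(no output)
```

View pics/s2.png

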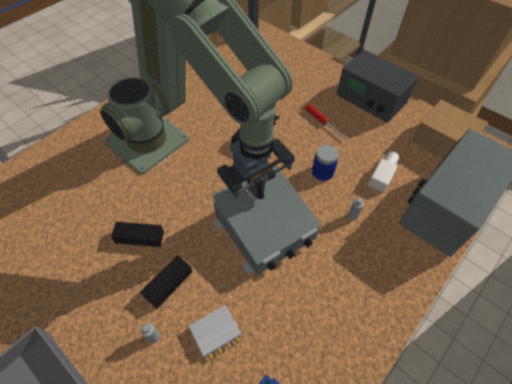

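>>> play_rows(increments=[[4.9, -1.3, 10.6, 0, 1], [5.6, -1.4, 10.4, 0, 1], [6.3, -1.6, 9.8, 0, 1], [7.0, -1.8, 9.5, 0, 1], [7.6, -2.0, 8.8, 0, 1], [8.1, -2.0, 8.3, 0, 1], [8.8, -2.3, 7.8, 0, 1], [9.2, -2.3, 7.0, 0, 1], [0, 0, 0, 0, 1]])

```text
time_s: 7.42
ee_pos: [525.3, 11.4, 210.0]
ee_rot: [-179.8, -0.2, 165.6]
force: [-7.9, -4.0, 1.5]
gripper_width: 11.7
```

```bash
python3 - <<'E'
from h import *
snap('scene','s3.png')
E
```

```text
(no output)
```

View pics/s3.png

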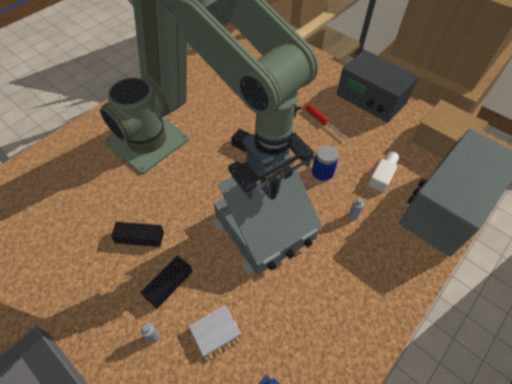

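>>> play_rows(increments=[[9.6, -2.5, 6.4, 0, 1], [10.1, -2.5, 5.7, 0, 1], [10.4, -2.7, 4.9, 0, 1], [10.8, -2.7, 4.2, 0, 1], [11.0, -2.8, 3.3, 0, 1], [11.2, -2.9, 2.6, 0, 1], [11.3, -2.9, 1.8, 0, 1], [11.4, -2.9, 0.9, 0, 1], [0, 0, 0, 0, 1]])

```text
time_s: 8.6
ee_pos: [613.0, -11.4, 241.2]
ee_rot: [-179.8, 0.1, 165.6]
force: [-4.5, -5.1, 4.8]
gripper_width: 11.6
```

```bash
python3 - <<'E'
from h import *
snap('scene','s4.png');snap('wrist','w4.png')
E
```

```text
(no output)
```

View pics/s4.png

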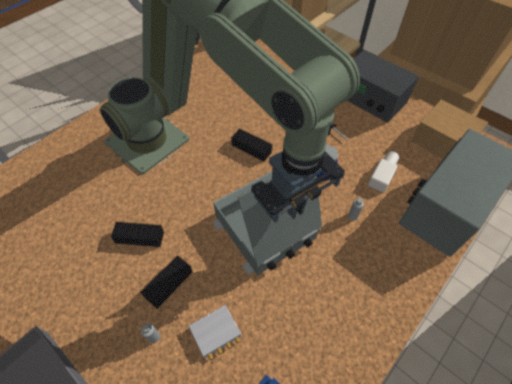

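View pics/w4.png

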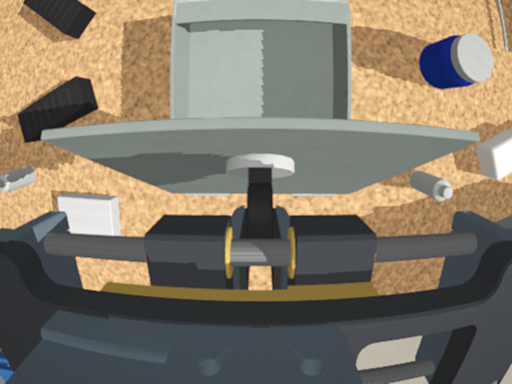

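>>> play_rows(increments=[[11.5, -2.9, 0.2, 0, 1], [5.7, -1.5, -0.3, 0, 1], [0, 0, 0, 0, 1], [0, 0, 0, 0, 0.7], [0, 0, 0, 0, 0.6], [0, 0, 0, 0, 0.6]])

```text
time_s: 9.45
ee_pos: [630.6, -13.7, 239.9]
ee_rot: [180.0, 0.1, 165.6]
force: [0.2, -0.5, -0.4]
gripper_width: 35.8
```

>>> play_rows(increments=[[0, 0, 20, 0, 0.6], [0, 0, 45, 0, 0.6], [0, 0, 45, 0, 0.5], [-24, -33, 0, -9.03, 0.2], [-24, -33, 0, -9.03, 0], [-24, -33, 0, -9.03, 0], [-24, -33, 0, -9.03, 0], [-24, -33, -30, -9.03, 0], [-24, -33, -30, -9.03, 0], [-24, -33, -30, -9.03, 0], [-24, -33, -30, -9.03, 0], [0, 0, 0, 0, 0], [0, 0, 0, 0, 0]])

```text
time_s: 11.08
ee_pos: [438.8, -278.0, 230.2]
ee_rot: [179.9, 0.0, 93.4]
force: [1.4, -0.6, -0.4]
gripper_width: 91.3
```

```bash
python3 - <<'E'
from h import *
s=env.state();print(s['ee_pos'],s['ee_rot'],s['qpos'])
im=snap('wrist','w5.png');snap('scene','s5.png');snap('top','t5.png')
cv2.imwrite('pics/w5c.png',cv2.resize(im[60:300,140:380,::-1],None,fx=2.5,fy=2.5,interpolation=cv2.INTER_CUBIC))
a=np.radians(3.4);R=np.array([[np.cos(a),-np.sin(a)],[np.sin(a),np.cos(a)]])
l=np.array([[25,65],[25,-65],[-25,-65],[-25,65]])@R.T+[438,-278]
print(wproj(np.c_[l,np.full(4,42)],s))
E
```

```text
[ 438.82701411 -278.01281127  230.22124781] [1.79886457e+02 3.05143130e-02 9.34019904e+01] [-3.36515191e+01  1.31659052e+01  9.65889941e+01  4.68513309e-02
  7.01361046e+01 -3.70694173e+01]
[[279.83118635 123.12882704]
 [278.38417574 229.80420063]
 [238.12947066 229.81252042]
 [236.5044365  123.15494576]]
```

View pics/w5.png

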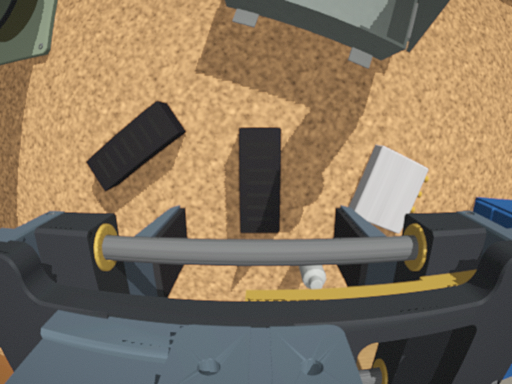

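View pics/s5.png

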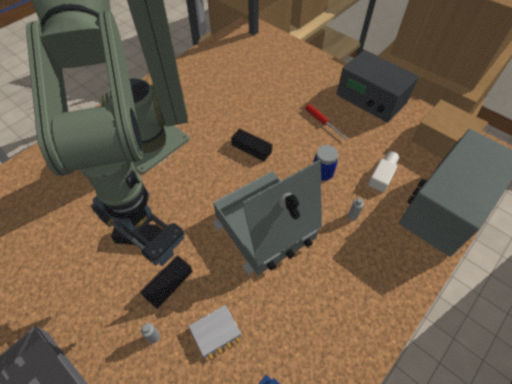

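View pics/t5.png

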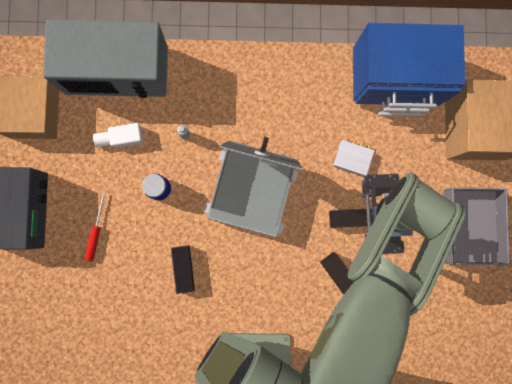

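>>> play_rows(increments=[[0.5, -3, -50, 0, 0], [0, 0, -50, 0, 0], [0, 0, -50, 0, 0], [0, 0, -35, 0, 0], [0, 0, -21, 0, 0], [0, 0, 0, 0, 0], [0, 0, 0, 0, 1], [0, 0, 0, 0, 1], [0, 0, 0, 0, 1], [0, 0, 0, 0, 1], [0, 0, 0, 0, 1], [0, 0, 0, 0, 1]], newtons=25)

```text
time_s: 12.72
ee_pos: [438.6, -281.1, 23.8]
ee_rot: [180.0, 0.0, 93.3]
force: [-0.5, -0.5, 3.8]
gripper_width: 50.2
```

>>> play_rows(increments=[[0, 0, 0, 0, 1], [0, 0, 15, 0, 1], [0, 0, 40, 0, 1], [0, 0, 50, 0, 1], [0, 0, 50, 0, 1], [0, 0, 11, 0, 1], [0, 22.6, 0, 9.05, 1], [0, 22.6, 0, 9.05, 1], [0, 22.6, 0, 9.05, 1], [0, 22.6, 0, 9.05, 1], [0, 22.6, 0, 9.05, 1], [0, 22.6, 0, 9.05, 1], [0, 22.6, 0, 9.05, 1], [0, 22.6, 0, 9.05, 1], [15.4, 22.8, 0, 0, 1], [15.4, 22.8, 0, 0, 1], [15.4, 22.8, 0, 0, 1], [15.4, 22.8, 0, 0, 1], [15.4, 22.8, 0, 0, 1], [0, 0, 0, 0, 1]])

```text
time_s: 15.22
ee_pos: [515.0, 15.0, 187.5]
ee_rot: [-180.0, -0.2, 165.9]
force: [-0.3, 0.2, -2.6]
gripper_width: 49.6
```

```bash
python3 - <<'E'
from h import *
s=env.state();print(s['ee_pos'],s['ee_rot'],s['qpos'],s['gripper_width'])
im=snap('wrist','w6.png');im2=snap('scene','s6.png')
cv2.imwrite('pics/s6c.png',cv2.resize(im2[110:290,170:370,::-1],None,fx=3,fy=3))
E
```

```text
[515.00295871  15.01435331 187.50726813] [-179.96685113   -0.20115875  165.87608007] [ 3.79528892e-01  1.48088373e+01  1.00849167e+02  2.02511504e-02
  6.45450469e+01 -7.55053457e+01] 49.63561948194481
```

View pics/w6.png

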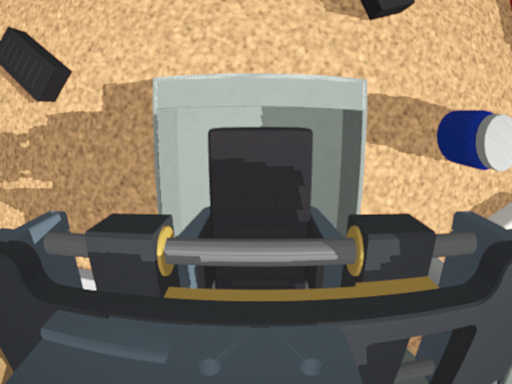

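View pics/s6c.png

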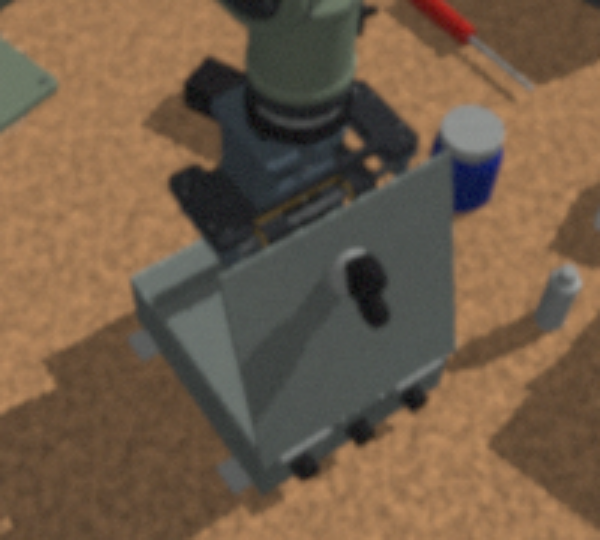

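>>> play_rows(increments=[[0, 0, -35, 0, 1], [0, 0, -35, 0, 1], [0, 0, -35, 0, 1], [0, 0, -30, 0, 1], [0, 0, -15, 0, 1], [0, 0, 0, 0, 1], [0, 0, 0, 0, 1]])

```text
time_s: 16.2
ee_pos: [516.2, 13.6, 40.5]
ee_rot: [180.0, 0.1, 165.7]
force: [-0.4, 1.2, -3.4]
gripper_width: 49.8
```

>>> play_rows(increments=[[0, 0, -6, 0, 1], [0, 0, -4, 0, 1], [0, 0, -1.5, 0, 1], [0, 0, 0, 0, 1], [0, 0, 0, 0, 1]])

```text
time_s: 16.82
ee_pos: [515.4, 13.8, 28.0]
ee_rot: [180.0, 0.0, 165.8]
force: [0.4, -0.0, -3.5]
gripper_width: 49.8
```

>>> play_rows(increments=[[0, 0, -0.8, 0, 1], [0, 0, 0, 0, 1], [0, 0, 0, 0, 0.3], [0, 0, 0, 0, 0.3], [0, 0, 0, 0, 0.3], [0, 0, 0, 0, 0.3]])

```text
time_s: 17.58
ee_pos: [515.4, 13.8, 27.1]
ee_rot: [180.0, -0.0, 165.8]
force: [0.1, -0.4, 0.2]
gripper_width: 64.0
```

>>> play_rows(increments=[[0, 0, 0, 0, 0.3], [0, 0, 15, 0, 0.3], [0, 0, 40, 0, 0.3], [0, 0, 50, 0, 0.3], [0, 0, 50, 0, 0.3], [0, 0, 60, 0, 0.3], [0, 0, 60, 0, 0.3], [0, 0, 50, 0, 0.3], [0, 0, 0, 0, 0.3]])

```text
time_s: 18.7
ee_pos: [516.6, 13.8, 357.7]
ee_rot: [179.8, 0.6, 165.8]
force: [0.2, -0.2, -0.4]
gripper_width: 63.9
```

```bash
python3 - <<'E'
from h import *
s=env.state();print(s['ee_pos'],s['ee_rot'])
snap('wrist','w7.png');im2=snap('scene','s7.png');t=snap('top','t7.png')
cv2.imwrite('pics/s7c.png',cv2.resize(im2[110:290,170:370,::-1],None,fx=3,fy=3))
E
```

```text
[516.6109678   13.8207716  357.74395139] [179.84145274   0.59532054 165.75453718]
```

View pics/w7.png

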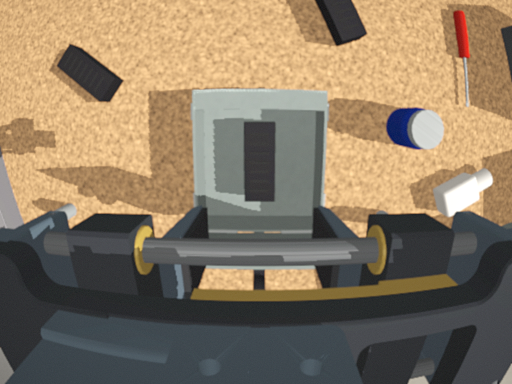

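View pics/s7c.png

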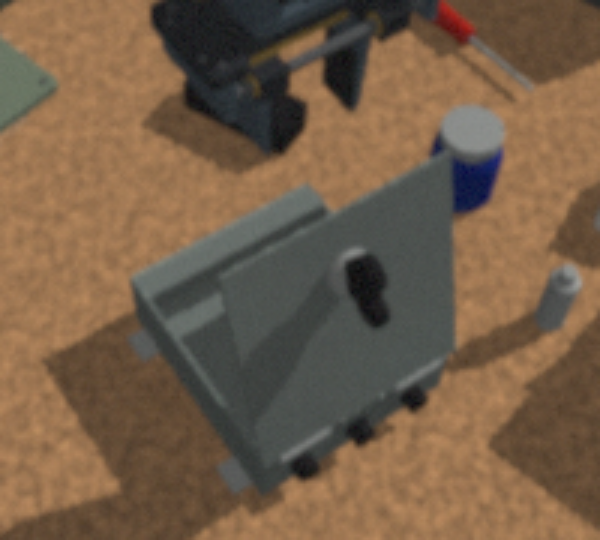

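>>> play_rows(increments=[[28.3, -7.1, 0, 0, 0.5], [28.3, -7.1, 0, 0, 0.5], [28.3, -7.1, 0, 0, 0.5], [28.3, -7.1, 0, 0, 0.5], [0, 0, 0, 0, 0.5], [0, 0, 0, 0, 0.5]])

```text
time_s: 19.6
ee_pos: [627.5, -14.4, 351.0]
ee_rot: [-180.0, -0.2, 165.8]
force: [0.3, -0.8, -0.6]
gripper_width: 45.6
```

```bash
python3 - <<'E'
from h import *
s=env.state();print(s['ee_pos'],s['ee_rot'])
im=snap('wrist','w8.png')
# predicted wing_grip for theta
for th in (76,78,80,82):
    a=np.radians(th+np.degrees(np.arctan2(36,165)));d=110-168.9*np.cos(a);y=np.radians(-14.3)
    X=[512.9+d*np.cos(y),14.6+d*np.sin(y),75+168.9*np.sin(a)];print(th,X,wproj([X],s))
E
```

```text
[627.54453218 -14.39013694 350.96400729] [-179.97585552   -0.18561657  165.75690073]
76 [np.float64(614.6592398344923), np.float64(-11.338104986226481), np.float64(243.82635972097822)] [[259.8145468  180.64595453]]
78 [np.float64(620.3715807258116), np.float64(-12.79416242137579), np.float64(243.89755938440695)] [[259.80662642 187.00808024]]
80 [np.float64(626.0828496551062), np.float64(-14.249946616831243), np.float64(243.76298338840036)] [[259.79892128 193.26124509]]
82 [np.float64(631.7860883209391), np.float64(-15.70368392379705), np.float64(243.42279569307976)] [[259.79145989 199.38050069]]
```

View pics/w8.png

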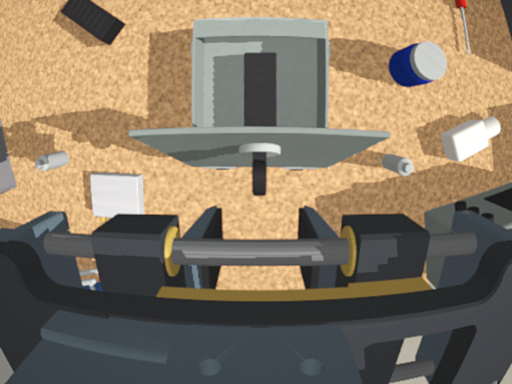

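```bash
python3 - <<'E'
from h import *
s=env.state();y=np.radians(-14.3)
im=cv2.imread('pics/w8.png');cv2.imwrite('pics/w8c.png',cv2.resize(im[110:230,120:400],None,fx=2.8,fy=2.8,interpolation=cv2.INTER_CUBIC))
def P(r,h,th,yy=0):  # along hatch r, height above hinge plane h
    t=np.radians(th); d=110-r*np.cos(t)+h*np.sin(t); z=75+r*np.sin(t)+h*np.cos(t)
    return [512.9+d*np.cos(y)-yy*np.sin(y),14.6+d*np.sin(y)+yy*np.cos(y),z]
for th in (74,76,78,80,82):
    q=wproj([P(197,51,th),P(133,51,th),P(222,6,th,102),P(222,6,th,-102),P(222,1,th,102)],s)
    print(th,np.round(q,1).tolist(), np.round((q-[120,110])*2.8).tolist())
E
```

```text
74 [[259.7, 188.4], [259.7, 192.2], [390.3, 129.6], [129.3, 129.3], [389.8, 123.5]] [[391.0, 220.0], [391.0, 230.0], [757.0, 55.0], [26.0, 54.0], [756.0, 38.0]]
76 [[259.7, 197.1], [259.7, 196.8], [390.9, 139.3], [128.7, 139.0], [390.5, 133.1]] [[391.0, 244.0], [391.0, 243.0], [758.0, 82.0], [24.0, 81.0], [757.0, 65.0]]
78 [[259.7, 205.6], [259.7, 201.3], [391.2, 149.2], [128.4, 148.8], [391.0, 142.8]] [[391.0, 268.0], [391.0, 256.0], [759.0, 110.0], [23.0, 109.0], [759.0, 92.0]]
80 [[259.7, 213.8], [259.7, 205.6], [391.2, 159.1], [128.3, 158.8], [391.2, 152.7]] [[391.0, 291.0], [391.0, 268.0], [759.0, 138.0], [23.0, 137.0], [759.0, 120.0]]
82 [[259.7, 221.7], [259.7, 209.9], [391.1, 169.1], [128.4, 168.7], [391.2, 162.7]] [[391.0, 313.0], [391.0, 280.0], [759.0, 165.0], [24.0, 164.0], [759.0, 147.0]]
```

View pics/w8c.png

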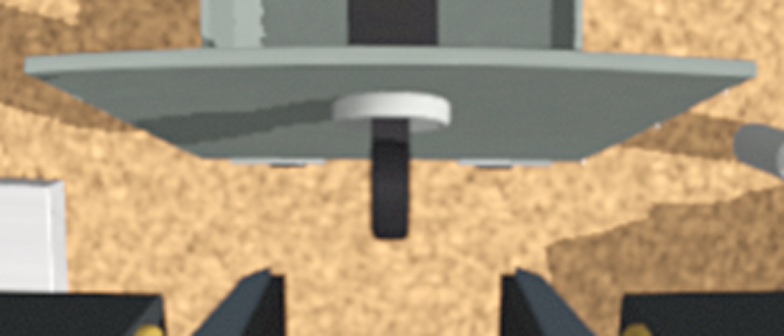

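>>> play_rows(increments=[[-11.4, 2.7, -10, 0, 0.5], [0, 0, -35, 0, 0.5], [0, 0, -35, 0, 0.5], [0, 0, -22, 0, 0.5], [0, 0, -10, 0, 0.5], [0, 0, 0, 0, 0.5], [0, 0, 0, 0, 1], [0, 0, 0, 0, 1], [0, 0, 0, 0, 1], [0, 0, 0, 0, 1], [0, 0, 0, 0, 1], [0, 0, 0, 0, 1]], newtons=25)

```text
time_s: 21.15
ee_pos: [617.2, -12.6, 240.5]
ee_rot: [-179.9, 0.0, 165.7]
force: [-0.7, -3.0, 2.7]
gripper_width: 11.8
```

```bash
python3 - <<'E'
from h import *
s=env.state();print(s['ee_pos'],s['ee_rot'],s['torque'])
im=snap('wrist','w9.png')
r=np.hypot(165,39.3);p0=np.degrees(np.arctan2(39.3,165));yaw=np.radians(-14.3)
ths=np.r_[75.5,np.arange(71.5,11,-4),np.arange(9.5,0,-2),0]
pt=np.array([[-r*np.cos(np.radians(p0+t))*np.cos(yaw),-r*np.cos(np.radians(p0+t))*np.sin(yaw),r*np.sin(np.radians(p0+t))] for t in ths])
for t,x in zip(ths[1:],np.diff(np.round(pt,1),axis=0)): print(t,[round(float(v),1) for v in x])
print(pt+[512.9+110*np.cos(yaw),14.6+110*np.sin(yaw),70])
E
```

```text
[617.18601435 -12.60641436 240.49792491] [-1.79943455e+02  3.09068250e-02  1.65730427e+02] [-0.62443689  0.22556796 -0.16931006]
71.5 [-11.4, 2.9, -0.7]
67.5 [-11.4, 2.9, -1.4]
63.5 [-11.3, 2.9, -2.3]
59.5 [-11.0, 2.8, -3.1]
55.5 [-10.9, 2.8, -3.9]
51.5 [-10.5, 2.7, -4.6]
47.5 [-10.2, 2.6, -5.4]
43.5 [-9.9, 2.5, -6.1]
39.5 [-9.3, 2.4, -6.8]
35.5 [-9.0, 2.2, -7.5]
31.5 [-8.3, 2.2, -8.1]
27.5 [-7.8, 2.0, -8.7]
23.5 [-7.2, 1.8, -9.2]
19.5 [-6.6, 1.7, -9.7]
15.5 [-5.9, 1.5, -10.1]
11.5 [-5.2, 1.3, -10.6]
9.5 [-2.3, 0.6, -5.4]
7.5 [-2.1, 0.5, -5.5]
5.5 [-2.0, 0.5, -5.6]
3.5 [-1.8, 0.5, -5.6]
1.5 [-1.5, 0.4, -5.7]
0.0 [-1.1, 0.3, -4.3]
[[ 6.16328380e+02 -1.17635635e+01  2.39584295e+02]
 [ 6.04873015e+02 -8.84362758e+00  2.38943476e+02]
 [ 5.93488871e+02 -5.94184562e+00  2.37479582e+02]
 [ 5.82231410e+02 -3.07235483e+00  2.35199744e+02]
 [ 5.71155478e+02 -2.49135088e-01  2.32115069e+02]
 [ 5.60315035e+02  2.51405917e+00  2.28240586e+02]
 [ 5.49762895e+02  5.20376593e+00  2.23595171e+02]
 [ 5.39550467e+02  7.80688123e+00  2.18201456e+02]
 [ 5.29727504e+02  1.03107229e+01  2.12085718e+02]
 [ 5.20341864e+02  1.27030926e+01  2.05277752e+02]
 [ 5.11439272e+02  1.49723348e+01  1.97810728e+02]
 [ 5.03063101e+02  1.71073941e+01  1.89721022e+02]
 [ 4.95254159e+02  1.90978686e+01  1.81048047e+02]
 [ 4.88050489e+02  2.09340609e+01  1.71834057e+02]
 [ 4.81487188e+02  2.26070254e+01  1.62123942e+02]
 [ 4.75596231e+02  2.41086115e+01  1.51965009e+02]
 [ 4.70406319e+02  2.54315036e+01  1.41406750e+02]
 [ 4.68082292e+02  2.60238904e+01  1.35993879e+02]
 [ 4.65942735e+02  2.65692567e+01  1.30500605e+02]
 [ 4.63990254e+02  2.70669379e+01  1.24933620e+02]
 [ 4.62227227e+02  2.75163278e+01  1.19299707e+02]
 [ 4.60655803e+02  2.79168788e+01  1.13605729e+02]
 [ 4.59604135e+02  2.81849457e+01  1.09300000e+02]]
```

View pics/w9.png

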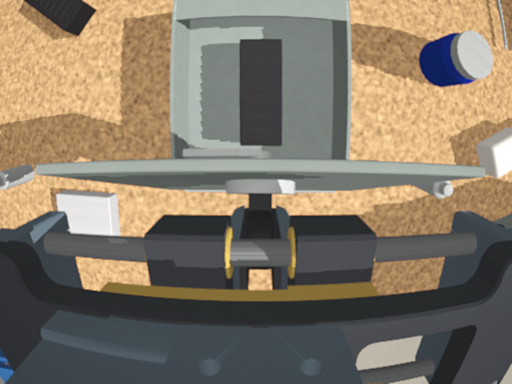

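```bash
python3 - <<'E'
from h import *
s=env.state();y=np.radians(-14.3)
im=cv2.imread('pics/w9.png');cv2.imwrite('pics/w9c.png',cv2.resize(im[130:260,20:500],None,fx=1.65,fy=1.65,interpolation=cv2.INTER_CUBIC))
def P(r,h,th,yy=0):
    t=np.radians(th); d=110-r*np.cos(t)+h*np.sin(t); z=75+r*np.sin(t)+h*np.cos(t)
    return [512.9+d*np.cos(y)-yy*np.sin(y),14.6+d*np.sin(y)+yy*np.cos(y),z]
for th in (74,76,78,80,82,84,86):
    q=wproj([P(222,6,th,102),P(222,6,th,-102),P(222,1,th,102),P(184,13,th),P(165,33,th)],s)
    print(th,np.round(q,1).tolist(),np.round(P(165,39,th)))
snap('scene','s9.png')
E
```

```text
74 [[485.6, 163.8], [36.4, 163.2], [484.8, 153.0], [261.3, 183.0], [261.1, 221.8]] [612. -11. 244.]
76 [[486.1, 180.8], [35.9, 180.3], [485.8, 169.9], [261.3, 196.2], [261.1, 231.9]] [617. -12. 245.]
78 [[485.7, 197.9], [36.2, 197.4], [485.9, 186.9], [261.3, 209.2], [261.1, 241.7]] [623. -14. 245.]
80 [[484.6, 214.8], [37.3, 214.4], [485.3, 203.9], [261.3, 221.9], [261.1, 251.1]] [629. -15. 244.]
82 [[482.7, 231.3], [39.1, 231.0], [483.9, 220.7], [261.2, 234.4], [261.1, 260.0]] [635. -16. 244.]
84 [[480.1, 247.3], [41.7, 247.1], [481.7, 237.0], [261.2, 246.3], [261.0, 268.5]] [640. -18. 243.]
86 [[476.8, 262.7], [44.9, 262.4], [478.9, 252.8], [261.2, 257.7], [261.0, 276.5]] [646. -19. 242.]
```

View pics/w9c.png

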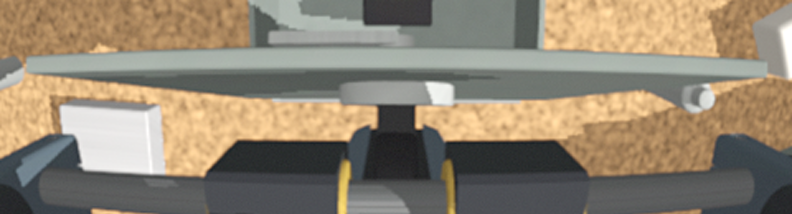

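View pics/s9.png

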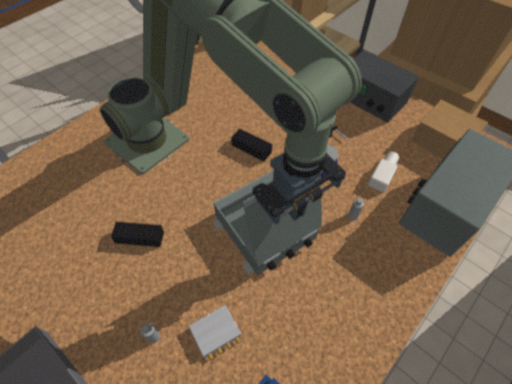

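>>> play_rows(increments=[[-5.7, 1.4, -0.2, 0, 1], [-5.7, 1.5, -0.5, 0, 1], [-11.4, 2.9, -1.4, 0, 1], [-11.3, 2.9, -2.3, 0, 1], [-11.0, 2.8, -3.1, 0, 1], [-10.9, 2.8, -3.9, 0, 1], [-10.5, 2.7, -4.6, 0, 1], [-10.2, 2.6, -5.4, 0, 1], [-9.9, 2.5, -6.1, 0, 1], [-9.3, 2.4, -6.8, 0, 1], [0, 0, 0, 0, 1]])

```text
time_s: 22.62
ee_pos: [523.3, 11.8, 205.2]
ee_rot: [-180.0, 0.3, 165.8]
force: [6.0, -5.6, -7.4]
gripper_width: 12.0
```

```bash
python3 - <<'E'
from h import *
s=env.state();y=np.radians(-14.3);print(s['ee_pos'])
im=snap('wrist','w10.png')
def P(r,h,th,yy=0):
    t=np.radians(th); d=110-r*np.cos(t)+h*np.sin(t); z=75+r*np.sin(t)+h*np.cos(t)
    return [512.9+d*np.cos(y)-yy*np.sin(y),14.6+d*np.sin(y)+yy*np.cos(y),z]
for th in (34,37,40,43,46):
    q=wproj([P(222,6,th,102),P(222,6,th,-102)],s)
    print(th,np.round(q,1).tolist(),np.round(P(165,39,th)))
E
```

```text
[523.27649942  11.83713767 205.24121564]
34 [[433.0, 104.1], [87.8, 103.5]] [508.  16. 200.]
37 [[441.0, 116.0], [79.7, 115.4]] [515.  14. 205.]
40 [[449.2, 129.9], [71.5, 129.3]] [521.  12. 211.]
43 [[457.2, 146.0], [63.5, 145.4]] [528.  11. 216.]
46 [[464.7, 164.4], [55.9, 163.8]] [536.   9. 221.]
```

View pics/w10.png

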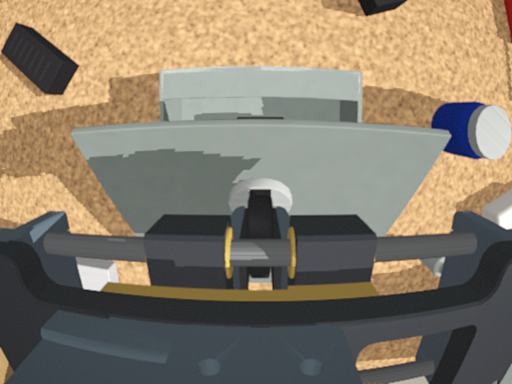

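>>> play_rows(increments=[[-9.0, 2.2, -7.5, 0, 1], [-8.3, 2.2, -8.1, 0, 1], [-7.8, 2.0, -8.7, 0, 1], [-7.2, 1.8, -9.2, 0, 1], [-6.6, 1.7, -9.7, 0, 1], [-5.9, 1.5, -10.1, 0, 1], [-5.2, 1.3, -10.6, 0, 1], [-2.3, 0.6, -5.4, 0, 1], [-2.1, 0.5, -5.5, 0, 1], [0, 0, 0, 0, 1]])

```text
time_s: 23.92
ee_pos: [467.7, 26.2, 130.7]
ee_rot: [180.0, 0.1, 165.7]
force: [3.2, -4.5, -2.3]
gripper_width: 11.8
```

```bash
python3 - <<'E'
from h import *
s=env.state();y=np.radians(-14.3);print(s['ee_pos'])
im=snap('wrist','w11.png')
def P(r,h,th,yy=0):
    t=np.radians(th); d=110-r*np.cos(t)+h*np.sin(t); z=75+r*np.sin(t)+h*np.cos(t)
    return [512.9+d*np.cos(y)-yy*np.sin(y),14.6+d*np.sin(y)+yy*np.cos(y),z]
for th in (0,2,4,6,8,10,12):
    q=wproj([P(222,6,th,102),P(222,6,th,-102)],s)
    print(th,np.round(q,1).tolist(),np.round(P(165,39,th)))
E
```

```text
[467.71056254  26.20555468 130.73400458]
0 [[397.2, 127.6], [122.7, 127.3]] [460.  28. 114.]
2 [[401.8, 128.4], [118.1, 128.1]] [461.  28. 120.]
4 [[406.6, 129.8], [113.3, 129.4]] [463.  27. 125.]
6 [[411.7, 131.6], [108.2, 131.2]] [464.  27. 131.]
8 [[417.1, 133.9], [102.8, 133.6]] [466.  26. 137.]
10 [[422.7, 136.9], [97.2, 136.6]] [469.  26. 142.]
12 [[428.7, 140.5], [91.2, 140.2]] [471.  25. 147.]
```

View pics/w11.png

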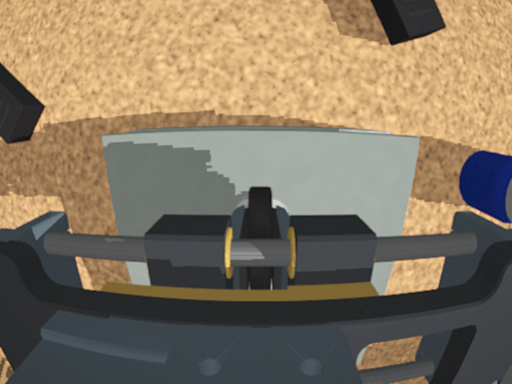

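>>> play_rows(increments=[[-2.0, 0.5, -5.6, 0, 1], [-1.8, 0.5, -5.6, 0, 1], [-1.5, 0.4, -5.7, 0, 1], [-1.1, 0.3, -4.3, 0, 1], [0, 0, -1.5, 0, 1], [0, 0, -1.5, 0, 1], [0, 0, 0, 0, 1]])

```text
time_s: 24.85
ee_pos: [460.4, 28.1, 106.7]
ee_rot: [180.0, -0.0, 165.7]
force: [0.2, -3.5, 0.5]
gripper_width: 11.8
```

```bash
python3 - <<'E'
from h import *
s=env.state();y=np.radians(-14.3);print(s['ee_pos'])
im=snap('wrist','w12.png')
def P(r,h,th,yy=0):
    t=np.radians(th); d=110-r*np.cos(t)+h*np.sin(t); z=75+r*np.sin(t)+h*np.cos(t)
    return [512.9+d*np.cos(y)-yy*np.sin(y),14.6+d*np.sin(y)+yy*np.cos(y),z]
for th in (0,2,4,6):
    q=wproj([P(222,6,th,102),P(222,6,th,-102)],s)
    print(th,np.round(q,1).tolist(),np.round(P(165,39,th)))
E
```

```text
[460.35822408  28.12007959 106.69079096]
0 [[411.7, 140.2], [108.1, 139.9]] [460.  28. 114.]
2 [[417.2, 141.6], [102.6, 141.3]] [461.  28. 120.]
4 [[423.0, 143.6], [96.8, 143.3]] [463.  27. 125.]
6 [[429.2, 146.2], [90.7, 145.8]] [464.  27. 131.]
```

View pics/w12.png

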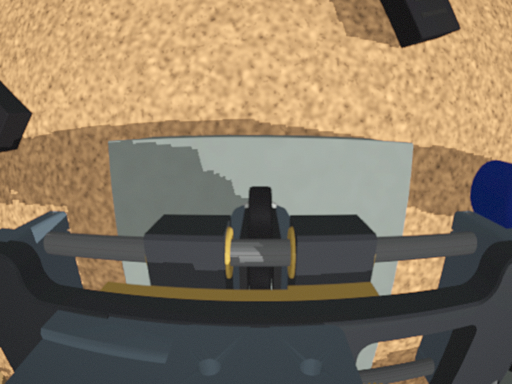

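>>> play_rows(increments=[[0, 0, -1.5, 0, 1], [0, 0, -1.5, 0, 1], [0, 0, 0, 0, 1]])

```text
time_s: 25.28
ee_pos: [460.3, 28.2, 105.5]
ee_rot: [180.0, 0.0, 165.7]
force: [-5.0, -4.4, 15.9]
gripper_width: 11.5
```

>>> play_rows(increments=[[0, 0, 0, -7.6, 1], [0, 0, 0, -7.6, 1], [0, 0, 0, -7.6, 1], [0, 0, 0, -7.6, 1], [0, 0, 0, -7.6, 1], [0, 0, 0, -7.6, 1], [0, 0, 0, -7.6, 1], [0, 0, 0, -7.6, 1], [0, 0, 0, -7.6, 1], [0, 0, 0, -7.6, 1], [0, 0, 0, -7.6, 1], [0, 0, 0, -7.4, 1], [0, 0, 0, 0, 1], [0, 0, 0, 0, 1]])

```text
time_s: 27.02
ee_pos: [459.7, 27.8, 105.5]
ee_rot: [-180.0, 0.1, 74.9]
force: [-5.4, -4.4, 18.1]
gripper_width: 11.8
```

```bash
python3 - <<'E'
from h import *
s=env.state();print(s['ee_pos'],s['ee_rot'],s['torque'],s['force'])
im=snap('wrist','w13.png')
E
```

```text
[459.65176558  27.83889632 105.49327034] [-1.79950667e+02  8.79570032e-02  7.49378759e+01] [-1.21261379  0.99832037  0.39798658] [-5.44527648 -4.36660411 18.10818123]
```

View pics/w13.png

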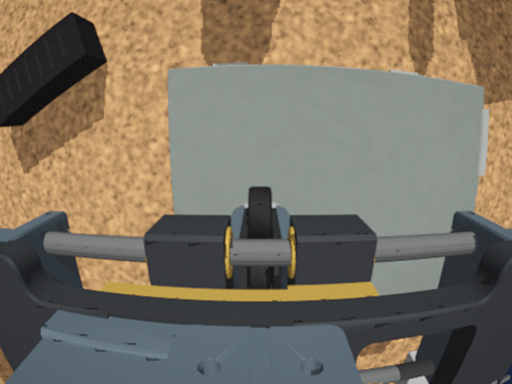

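>>> play_rows(increments=[[0, 0, 2, 0, 1], [0, 0, 0, 0, 0.7], [0, 0, 0, 0, 0.5], [0, 0, 0, 0, 0.4], [0, 0, 0, 0, 0.3], [0, 0, 20, 0, 0.2], [0, 0, 40, 0, 0], [0, 0, 50, 0, 0], [0, 0, 20, 0, 0], [0, 0, 0, 0, 0], [0, 0, 0, 0, 0]])

```text
time_s: 28.45
ee_pos: [459.7, 28.1, 234.6]
ee_rot: [-179.9, 0.0, 74.8]
force: [-0.1, 0.1, 0.1]
gripper_width: 91.3
```

```bash
python3 - <<'E'
from h import *
s=env.state();print(s['ee_pos'],s['ee_rot'],s['force'])
im=snap('wrist','w14.png');snap('scene','s14.png');snap('top','t14.png')
y=np.radians(-14.3)
def P(r,h,th,yy=0):
    t=np.radians(th); d=110-r*np.cos(t)+h*np.sin(t); z=75+r*np.sin(t)+h*np.cos(t)
    return [512.9+d*np.cos(y)-yy*np.sin(y),14.6+d*np.sin(y)+yy*np.cos(y),z]
for th in (0,1,2): print(th,np.round(wproj([P(222,6,th,102),P(222,6,th,-102),P(0,6,th,102)],s),1).tolist())
print(wproj([P(165,51,0,32),P(165,51,0,-32)],s))
cv2.imwrite('pics/w14c.png',cv2.resize(im[60:260,160:440,::-1],None,fx=2.8,fy=2.8))
E
```

```text
[459.67025069  28.09336969 234.63661284] [-1.79873664e+02  3.52661525e-02  7.47509928e+01] [-0.07399234  0.10731075  0.0906714 ]
0 [[203.1, 90.3], [212.8, 269.6], [405.3, 94.1]]
1 [[202.6, 89.9], [212.4, 271.1], [405.4, 94.1]]
2 [[202.0, 89.5], [212.1, 272.7], [405.4, 94.1]]
[[258.5585194  160.15693456]
 [259.7251655  227.26622604]]
```

View pics/w14.png

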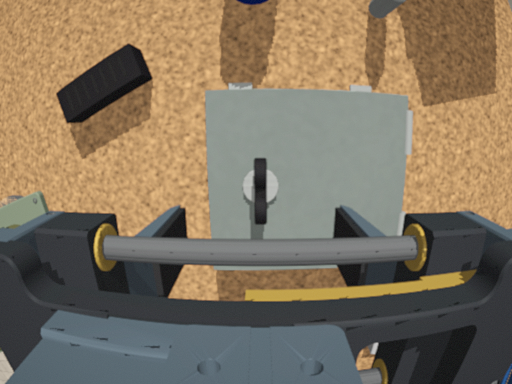

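View pics/s14.png

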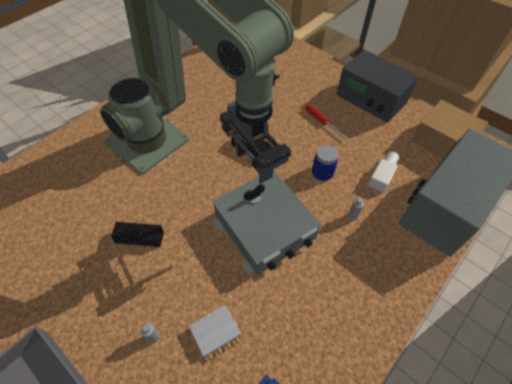

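The picture shows the hatch flat. Its front-left corner is at (206,91); I predict (203,90) for shut. The wing runs from (260,158) to (260,222), parallel to the front edge. The gripper is clear and the bystanders look unmoved.

```bash
python3 -c "
from h import *
env.job_done()"
```

```text
the job is handed in; nothing more can be done
```

The job is done and handed in at about 28.6 s of the 72 s allowed. The receiver is in the enclosure, the hatch is shut, and the wing knob is turned fully clockwise to lock. No verdict was reported.

**What I did**
1. I turned the wing anticlockwise until it pointed at the hinges.
2. I swung the hatch open to about 75° (1.32 rad). I had aimed for 80°, but the fingers seem to have slipped on the wing. It still cleared the 1.15 rad threshold.
3. I picked up the black box farthest from the base (518 mm away; its two look-alikes were 352 and 367 mm away) and laid it flat near the middle of the enclosure floor.
4. I swung the hatch shut until it pressed against its stop.
5. I turned the wing clockwise to its stop, released it and backed off.

**Last checks**
- **Receiver:** it looked flat and in place on the floor after I let go. The shut hatch has hidden it since.
- **Hatch:** pressing down met about 16 N, which I took as the stop. Its corners in the last wrist image fit 0° to within about 3 pixels. That is too coarse to tell 0° from 2°, so the stop force is the stronger evidence.
- **Wing:** it lies parallel to the front edge, and the tool was held at its stop at a yaw of about 75°.
- **Lock:** I did not tug the hatch to test it.
- **Release:** the force reading was about 0 N with the gripper open and 235 mm above the bench.
- **Bystanders:** the ones in view looked unmoved in the last scene picture.

**One disagreement:** the first receiver position, from the top camera, was about 4 mm off in the wrist camera. I used the wrist reading for the grasp.

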